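Ease the green loupe out of its case

TASK

Pull the green loupe out of its tight cutout in the lens case by its protruding end, wiggling it slightly if it sticks, and set it down upright in the round felt-lined recess of the wooden bench tray without dropping it. Leave the black and the silver loupe seated in the case.

Things in the scene. Friction and masses are not known exactly. Their poses are not given: they have to be found in the camera images.
- loupe_green: Dark green lens tube (loupe) with brass rings: upright cylinder, 28 mm diameter, 70 mm tall, 55-115 g. Origin: centre of its underside, z up. It starts in one of three cutouts 28 mm deep, so 42 mm protrudes above the case. Sprung rubber lips grip it: about 7 to 15 N of pull over the first 28 mm; small twists or wiggles (a few degrees, 1 mm) ease it. Its x axis starts across the case's short side.
- loupe_black: Black lens tube with steel rings; same size, fit, origin and axes as the green one; stays in its cutout. Case: black with grey insert, fixed, 102 x 262 mm, top 38 to 39 mm above the bench; three cutouts in a row along its length (the tubes' y axis), 75 mm apart, drawn in any order. Case may lie left or right of the robot's centre line.
- loupe_steel: Silver-grey lens tube with dark rings; same size, fit, origin and axes as the green one; stays in its cutout. Fingers that close along the tubes' x axis, across the row, pass clear of the neighbours.
- rest (a point): Centre of the floor of a round recess, where the loupe's underside goes: 80 mm diameter, 6 mm deep, pale felt, floor 10 mm above the bench. It lies in a fixed wooden tray, 110 x 200 x 16 mm. Axes: z up, x along the tray's short side (recess centred), y along the long side. A fixed watch in a black holder, 52 mm wide, top 64 mm above the bench, stands 100 mm from here towards +y.

How it is judged:
By the outcome, as a careful person would: the job done as asked, in the order asked, and still so for the second after the job is handed in, with the robot touching nothing.
It also fails if it takes over 42 s, if anything falls off the work surface, if the arm or the gripper's body presses on something with over 40 N, if the wrist force passes 120 N, or if a joint passes its speed limit or range.

ROBOT

A 6-joint arm with a two-finger parallel gripper is mounted at the origin on the work surface. World frame = base frame: x ahead of the robot, y to its left, z up, the work surface at z = 0. Lengths are in m, angles in rad, forces in N, time in s.
With the tool pointing down it reaches from about 0.375 to 0.9 m from the base axis. Payload 3.1 kg.
Tool frame: the origin (TCP) lies at the very end of the fingers, on their centre line; the grasp point (between the pads) lies 19 mm behind it; z points along the fingers, y is the line along which they close (so a half turn about z gives the same grasp; the last joint's range is limited). The gripper opens to 87 mm and grips with 3 to 60 N. Pads are 19 mm wide; open, the fingers measure 117 mm over their backs; the gripper's body (75 mm by 190 mm) begins 51 mm behind the grasp point.
Start: joints at [-1.361, 0.527, 1.433, -0, 1.181, -0.178], TCP at [0.237, -0.578, 0.223] pointing down, gripper open.
Joint ranges: [-3.08, 3.08], [-0.75, 2.2], [0.22, 2.44], [-1.43, 4.57], [0, 2.65], [-2.85, 2.85]. Speed limits (rad/s): [2.79, 2.79, 3.14, 3.14, 3.14, 3.14].

INTERFACE

Orientations are given as a unit quaternion [x, y, z, w].
In Python, from rig import status, viewer, robot gives the robot as it stands.
- The arm moves only by the tool arm_command, never from a script. Its arguments are lists of equal length, an entry for each row: "delta_rot": the turn, a rotation vector about the tool's x, y, z in degrees, a list of three; "delta_pos": the shift along the tool's x, y, z in m, a list of three; "gripper": the closure, from -1 (fully open) to 1 (shut). In form: {"delta_rot": [[rx, ry, rz], ...], "delta_pos": [[dx, dy, dz], ...], "gripper": [gripper, ...]}. A call has 1 to 12 rows; each row is the pose to reach, as a shift and turn from the pose commanded when the call began, along the tool's axes at that moment; what a row does not reach only later rows make up. A row lasts 1/12 s, in which the tool goes at most 41.7 mm and 7.16 degrees, less where a joint would pass 70% of its speed; a pose out of reach is approached as far as the arm can. A call with a gripper value outside its range is refused whole. The fingers move at their own pace and stop on an object; "grip_force" is the grip in N (left out, the last holds). Time passes only in rows, so rows that repeat a pose let the fingers close. It gives the time, the measured TCP pose, the force, the opening and the grip force at its end, in the units of the state.
- status.get_obs(): the state, without advancing time (a new reading comes with each control period).
- viewer.camera(name): name is "scene" or "side" or "wrist"; returns a dict with "pixels" (384x512x3 uint8, blue, green, red), "fx", "fy", "cx", "cy" (pixels), "pose" (4x4, takes a point from camera to world coordinates); the wrist camera has in their place "mount" (4x4, takes a point from camera to tool coordinates, whose origin is the TCP and whose axes are the flange's). Camera axes: x right, y down, z forward; pixel columns grow to the right and rows downward; lengths in m; the calibration is good to about 2 mm. A picture is of the moment at which its call begins: read the wrist's pose just before it. There is no depth.
- robot.hand_in(): hands the job in; it is judged then, once.
The state is a dict: "time": time; "q": joint angles; "joint_velocities": joint speeds; "joint_torque": joint torques, N m; "position": TCP position; "tool_rot": TCP orientation; "ft_force": force on the tool from outside, world axes, zero at the start; "moment": the same for the moment, N m; "grip_width": finger opening in m; "grip_force": force on a finger pad.
Only numpy, scipy, OpenCV 4.12 (cv2) and the standard library are available. Lean on these libraries where they do the work, as an engineer would, in place of code of your own. Each camera call takes 0.05 s, during which the arm holds its last target. There are 200 camera calls.

## Working session

There is one attempt and no reset: what is moved stays moved. The work goes in short steps, Python scripts to look and compute and a tool call to move; the robot and the scene stay as the last step left them, time stands still between calls to the robot, and variables do not carry over. Pictures are saved under pics/ and viewed, at most 10 in all, crops included, and the job is handed in when it is done.

Besides the shell and the picture viewer there is one more tool, called as name(argument=value, ...) on one line, values as JSON. arm_command: Moves the arm, as the interface text tells. Its arguments: {"type":"object","properties":{"delta_rot":{"type":"array","items":{"type":"array","items":{"type":"number"}}},"delta_pos":{"type":"array","items":{"type":"array","items":{"type":"number"}}},"gripper":{"type":"array","items":{"type":"number"}},"grip_force":{"type":"number"}},"required":["delta_rot","delta_pos","gripper"]}

```bash
mkdir -p pics
cat > h.py <<'E'
import numpy as np,cv2
from rig import status,viewer,robot
from scipy.spatial.transform import Rotation as R
def cam(n):
    o=status.get_obs();c=viewer.camera(n)
    if n=='wrist':
        T=np.eye(4);T[:3,:3]=R.from_quat(o['tool_rot']).as_matrix();T[:3,3]=o['position'];c['pose']=T@np.array(c['mount'])
    return c
def back(c,u,v,z):
    P=np.array(c['pose']);d=P[:3,:3]@np.array([(u-c['cx'])/c['fx'],(v-c['cy'])/c['fy'],1]);return P[:3,3]+d*(z-P[2,3])/d[2]
def proj(c,p):
    P=np.array(c['pose']);q=P[:3,:3].T@(np.array(p)-P[:3,3]);return np.array([c['fx']*q[0]/q[2]+c['cx'],c['fy']*q[1]/q[2]+c['cy']])
E
python3 - <<'E'
from h import *
import pickle
o=status.get_obs();print(o)
cs={n:cam(n) for n in('scene','side')}
pickle.dump(cs,open('c0.pkl','wb'))
for n,c in cs.items(): print(n,c['fx'],np.round(c['pose'],3).tolist())
cv2.imwrite('pics/a.png',cv2.resize(cs['scene']['pixels'],(800,600)))
cv2.imwrite('pics/b.png',cv2.resize(cs['side']['pixels'],(800,600)))
E
```

```text
{'time': 0.0, 'q': array([-1.36050331e+00,  5.28431389e-01,  1.43387719e+00, -1.70226457e-05,
        1.18137857e+00, -1.78483074e-01]), 'joint_velocities': array([-0.00086887,  0.00043428,  0.00031181,  0.00013937, -0.00015628,
        0.00046752]), 'joint_torque': array([-7.75077369e-04, -4.40044820e+01, -1.76592654e+01,  6.32943562e-02,
        5.84096066e-02, -1.72167606e-04]), 'position': array([ 0.23679122, -0.57763598,  0.22160097]), 'tool_rot': array([ 9.81164898e-01,  1.93169214e-01, -2.45254830e-05, -1.04699279e-03]), 'ft_force': array([-0.0403724 , -0.59902611,  0.05556418]), 'moment': array([ 0.04002143, -0.06595165, -0.01500303]), 'grip_force': 0.0, 'grip_width': 0.08722370958619866}
scene 477.7694591156357 [[0.319, 0.68, -0.66, 1.224], [0.948, -0.215, 0.236, -0.257], [0.018, -0.701, -0.713, 0.787], [0.0, 0.0, 0.0, 1.0]]
side 481.2231684876632 [[0.992, -0.094, 0.084, 0.459], [-0.126, -0.704, 0.699, -0.725], [-0.007, -0.704, -0.71, 0.767], [0.0, 0.0, 0.0, 1.0]]
```

View pics/a.png

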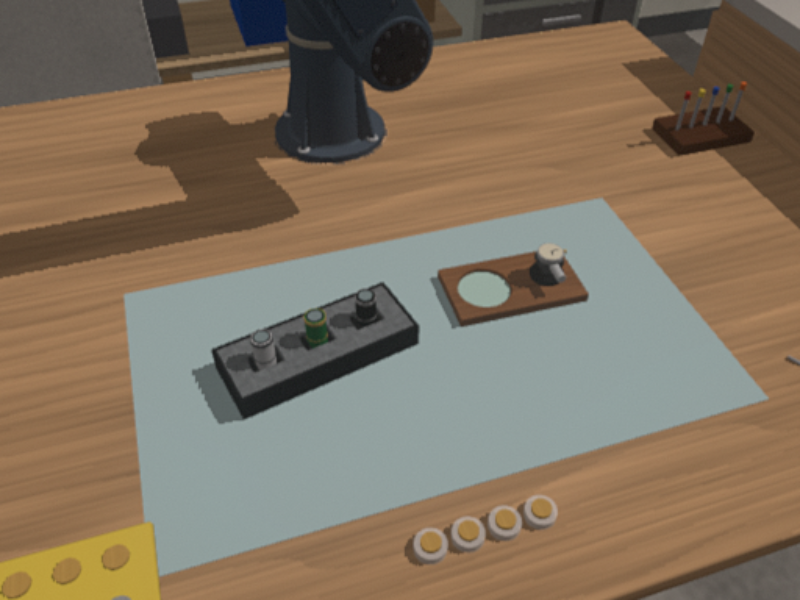

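View pics/b.png

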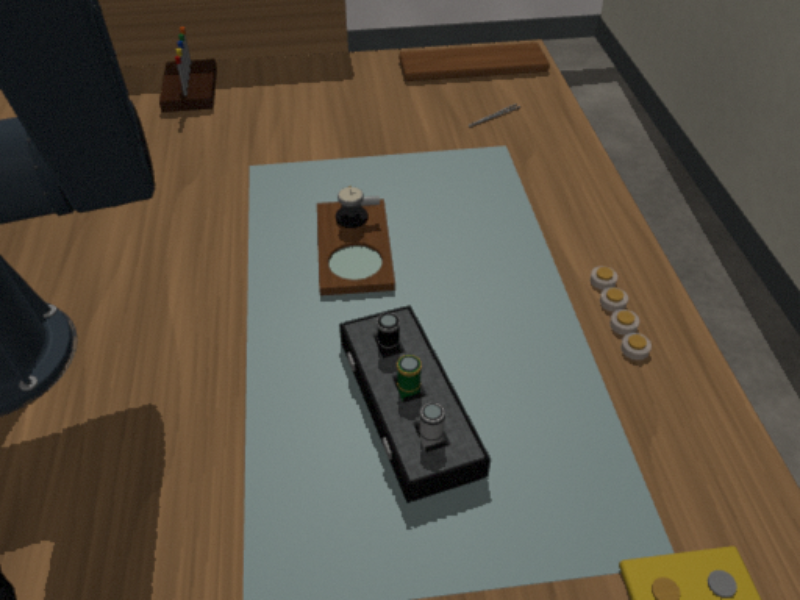

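Scene (800 px scale): green top (316,314), silver (262,338), black (366,295), recess (484,289). Side view: green (409,362), silver (432,411), black (388,321), recess (356,263). Green is the middle tube.

Run:
```python
from h import *
import pickle
cs=pickle.load(open('c0.pkl','rb'))
pts={'scene':dict(g=(316,314),s=(262,338),b=(366,295),rest=(484,289),tr0=(439,270),tr1=(573,251)),'side':dict(g=(409,362),s=(432,411),b=(388,321),rest=(356,263),)}
for n in pts:
    r={}
    for k,(u,v) in pts[n].items():
        r[k]=back(cs[n],u*.64,v*.64,.0805 if k in'gsb' else .012);print(n,k,r[k].round(4))
    d=r['b']-r['s'];print(np.linalg.norm(d),np.degrees(np.arctan2(d[1],d[0])))
o=status.get_obs();print(R.from_quat(o['tool_rot']).as_matrix().round(3))
```

```text
scene g [ 0.5445 -0.1512  0.0805]
scene s [ 0.5651 -0.226   0.0805]
scene b [ 0.5302 -0.0792  0.0805]
scene rest [0.5036 0.1094 0.012 ]
scene tr0 [0.4442 0.0595 0.012 ]
scene tr1 [0.4661 0.2766 0.012 ]
0.1509534138241544 103.37723844833245
side g [ 0.5466 -0.1514  0.0805]
side s [ 0.5621 -0.2259  0.0805]
side b [ 0.5299 -0.0814  0.0805]
side rest [0.5041 0.1072 0.012 ]
0.14805315096648658 102.53533049389917
[[ 0.925  0.379 -0.   ]
 [ 0.379 -0.925  0.002]
 [ 0.    -0.002 -1.   ]]
```

arm_command(delta_rot=[[0,0,-7],[0,0,-14],[0,0,-21],[0,0,-28],[0,0,-35],[0,0,-42],[0,0,-49],[0,0,-56],[0,0,-63],[0,0,-70],[0,0,-76],[0,0,-80.7]], delta_pos=[[0.034,-0.021,0],[0.068,-0.042,0],[0.102,-0.063,0],[0.136,-0.084,0],[0.17,-0.105,0],[0.204,-0.126,0],[0.238,-0.147,0],[0.272,-0.168,0],[0.306,-0.189,0],[0.34,-0.21,0],[0.374,-0.231,0],[0.407,-0.252,0.0]], gripper=[-1,-1,-1,-1,-1,-1,-1,-1,-1,-1,-1,-1], grip_force=30)

```text
time: 1.1
position: [0.5187, -0.1889, 0.2223]
tool_rot: [0.621, 0.784, -0.0, -0.0]
ft_force: [-0.6, -0.8, 0.2]
grip_width: 0.0868
grip_force: 0.0
```

```bash
cat > d.py <<'E'
from h import *
import sys
o=status.get_obs();M=R.from_quat(o['tool_rot']).as_matrix()
print('t',o['time'],'p',o['position'].round(4),'yaw y',np.degrees(np.arctan2(M[1,1],M[0,1])).round(2),'tilt',M[:,2].round(4),'w',o['grip_width'],'F',o['ft_force'].round(1))
if len(sys.argv)>3:
    t=np.array(list(map(float,sys.argv[1:4])));print('delta tool',(M.T@(t-o['position'])).round(4))
E
python3 d.py 0.5456 -0.1513 0.19
```

```text
t 1.1 p [ 0.5187 -0.1889  0.2223] yaw y 13.26 tilt [-5.e-04  4.e-04 -1.e+00] w 0.08682281528966093 F [-0.6 -0.8  0.2]
delta tool [0.0304 0.0348 0.0323]
```

arm_command(delta_rot=[[0,0,0],[0,0,0],[0,0,0]], delta_pos=[[0.0315,0.0348,0.03],[0.0315,0.0348,0.03],[0.0315,0.0348,0.03]], gripper=[-1,-1,-1])

```text
time: 1.35
position: [0.5443, -0.1489, 0.1901]
tool_rot: [0.621, 0.784, -0.0, -0.003]
ft_force: [-0.1, 0.2, 0.4]
grip_width: 0.087
grip_force: 0.0
```

```bash
python3 - <<'E'
from h import *
import pickle
c=cam('wrist');pickle.dump(c,open('w1.pkl','wb'))
im=cv2.resize(c['pixels'],(800,600));cv2.imwrite('pics/w1.png',im)
print(proj(c,(.5456,-.1513,.0805))/.64,np.round(c['mount'],3).tolist())
E
python3 d.py 0.5456 -0.1513 0.19
```

```text
[403.80814644 301.50618875] [[-0.0, -0.965, -0.261, 0.071], [1.0, -0.0, 0.001, 0.0], [-0.001, -0.261, 0.965, -0.162], [0.0, 0.0, 0.0, 1.0]]
t 1.4 p [ 0.5441 -0.1509  0.1911] yaw y 13.15 tilt [-0.0037  0.0011 -1.    ] w 0.08691669907618275 F [-0.5  0.4 -0.7]
delta tool [-0.0007  0.0014  0.0011]
```

View pics/w1.png

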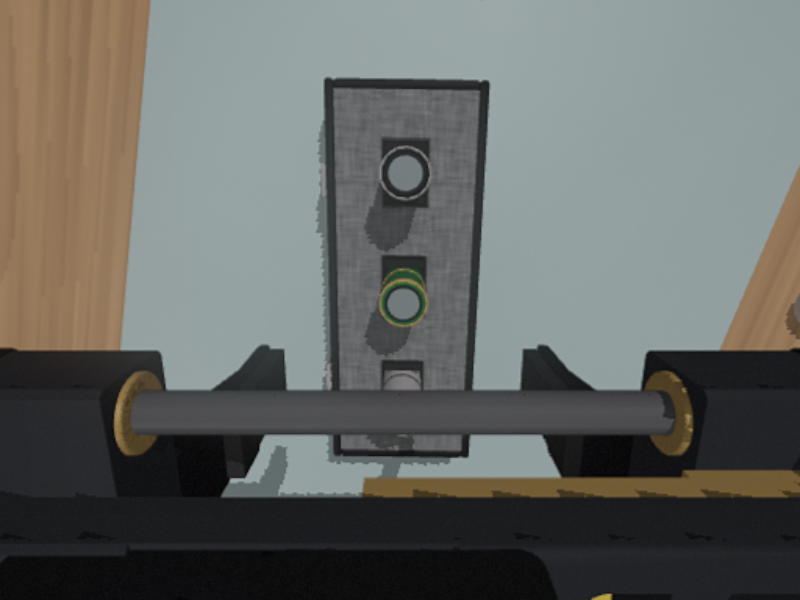

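Wrist view: green top at (403,303), predicted (404,301.5); row runs vertically in the image, so yaw is right. Descending.

arm_command(delta_rot=[[0,0,0],[0,0,0],[0,0,0],[0,0,0],[0,0,0],[0,0,0],[0,0,0],[0,0,0]], delta_pos=[[-0.0005,0.001,0.03],[-0.0005,0.001,0.06],[-0.0005,0.001,0.09],[-0.0005,0.001,0.115],[-0.0005,0.001,0.135],[-0.0005,0.001,0.145],[-0.0005,0.001,0.145],[-0.0005,0.001,0.145]], gripper=[-1,-1,-1,-1,-1,-1,-1,-1])

```text
time: 2.07
position: [0.5459, -0.154, 0.048]
tool_rot: [0.623, 0.782, -0.0, 0.0]
ft_force: [0.7, 0.9, 0.7]
grip_width: 0.0868
grip_force: 0.0
```

```bash
python3 d.py 0.5456 -0.1513 0.045
```

```text
t 2.0667 p [ 0.5459 -0.154   0.048 ] yaw y 12.89 tilt [ 2.e-04 -4.e-04 -1.e+00] w 0.0868483675854365 F [0.7 0.9 0.7]
delta tool [0.0027 0.0003 0.003 ]
```

arm_command(delta_rot=[[0,0,0],[0,0,0],[0,0,0],[0,0,0],[0,0,0],[0,0,0],[0,0,0],[0,0,0],[0,0,0],[0,0,0]], delta_pos=[[0.001,0,0.001],[0.001,0,0.001],[0.001,0,0.001],[0.001,0,0.001],[0.001,0,0.001],[0.001,0,0.001],[0.001,0,0.001],[0.001,0,0.001],[0.001,0,0.001],[0.001,0,0.001]], gripper=[1,1,1,1,1,1,1,1,1,1], grip_force=40)

```text
time: 2.9
position: [0.5452, -0.1516, 0.0465]
tool_rot: [0.622, 0.783, -0.0, -0.001]
ft_force: [-6.0, -3.0, 3.9]
grip_width: 0.0287
grip_force: 3.3
```

```bash
python3 d.py 0.5456 -0.1513 0.045
```

```text
t 2.9 p [ 0.5452 -0.1516  0.0465] yaw y 13.0 tilt [-1.3e-03  2.0e-04 -1.0e+00] w 0.028680222801946237 F [-6.  -3.   3.9]
delta tool [0.0002 0.0004 0.0015]
```

arm_command(delta_rot=[[0,0,0],[0,0,0],[0,0,0]], delta_pos=[[0,0,0],[0,0,0],[0,0,0]], gripper=[1,1,1])

```text
time: 3.15
position: [0.5449, -0.1516, 0.0465]
tool_rot: [0.623, 0.783, -0.0, -0.001]
ft_force: [-3.9, -1.4, 2.7]
grip_width: 0.0272
grip_force: 40.0
```

Firm grip at 27–28 mm. Pull slowly with a small twist.

arm_command(delta_rot=[[0,0,2],[0,0,3],[0,0,0],[0,0,-3],[0,0,-3],[0,0,0],[0,0,3],[0,0,3],[0,0,0],[0,0,-3],[0,0,-2],[0,0,0]], delta_pos=[[0,0,-0.001],[0,0,-0.003],[0,0,-0.005],[0,0,-0.007],[0,0,-0.009],[0,0,-0.012],[0,0,-0.015],[0,0,-0.018],[0,0,-0.021],[0,0,-0.024],[0,0,-0.027],[0,0,-0.03]], gripper=[1,1,1,1,1,1,1,1,1,1,1,1])

```text
time: 4.15
position: [0.5463, -0.1516, 0.0772]
tool_rot: [0.624, 0.782, 0.0, 0.0]
ft_force: [0.2, 0.2, -1.3]
grip_width: 0.0273
grip_force: 40.0
```

```bash
python3 - <<'E'
from h import *
c=cam('side');im=c['pixels'];cv2.imwrite('pics/s2.png',cv2.resize(im[150:340,180:350],None,fx=3,fy=3,interpolation=2))
E
python3 d.py
```

```text
t 4.2 p [ 0.5471 -0.152   0.0782] yaw y 12.69 tilt [ 0.0032 -0.001  -1.    ] w 0.027060490798900775 F [ 0.4 -0.9 -0.6]
```

View pics/s2.png

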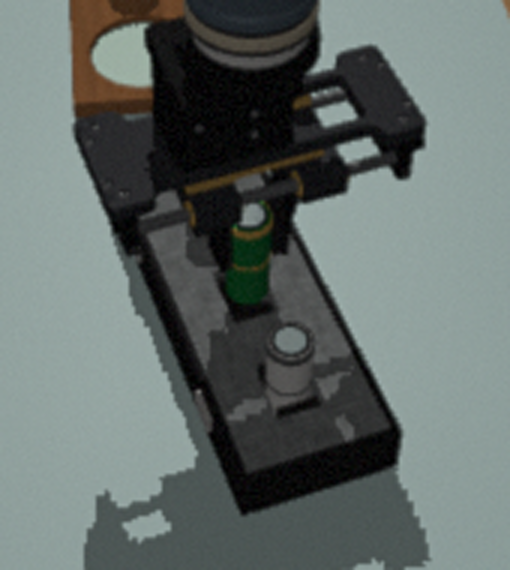

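The tube is free: underside at about (248,300) in the crop, above the cutout, and it stands straight in the grip. Next: raise it, then carry it to the tray.

arm_command(delta_rot=[[0,0,0],[0,0,0],[0,0,0],[0,0,0],[0,0,0],[0,0,0],[0,0,0],[0,0,0],[0,0,0],[0,0,0],[0,0,0],[0,0,0]], delta_pos=[[0,0,-0.02],[0,0,-0.04],[0,0,-0.06],[0.0,0.0,-0.08],[0.015,0.001,-0.082],[0.045,0.003,-0.082],[0.08,0.005,-0.082],[0.115,0.0075,-0.082],[0.15,0.01,-0.082],[0.185,0.012,-0.082],[0.22,0.0143,-0.082],[0.243,0.0158,-0.082]], gripper=[1,1,1,1,1,1,1,1,1,1,1,1])

```text
time: 5.2
position: [0.5045, 0.0927, 0.1586]
tool_rot: [0.622, 0.783, 0.0, -0.001]
ft_force: [-1.1, -0.6, -1.8]
grip_width: 0.0274
grip_force: 40.0
```

arm_command(delta_rot=[[0,0,0],[0,0,0],[0,0,0],[0,0,0],[0,0,0]], delta_pos=[[0.013,0.0008,0.015],[0.0195,0.0013,0.04],[0.0195,0.0013,0.05],[0.0195,0.0013,0.05],[0.0195,0.0013,0.05]], gripper=[1,1,1,1,1])

```text
time: 5.62
position: [0.503, 0.1081, 0.1083]
tool_rot: [0.623, 0.782, -0.0, -0.001]
ft_force: [0.8, -0.0, -0.5]
grip_width: 0.027
grip_force: 40.0
```

```bash
python3 - <<'E'
from h import *
a=[]
for n,(x0,x1,y0,y1) in dict(scene=(250,390,110,230),side=(170,310,90,210)).items():
    c=cam(n);o=status.get_obs();p=o['position']
    a.append(cv2.resize(c['pixels'][y0:y1,x0:x1],None,fx=4,fy=4,interpolation=2)[:, :])
    for q in [(p[0],p[1],p[2]-.035),(p[0],p[1],p[2]+.035),(.504,.1085,.010)]: print(n,((proj(c,q)-[x0,y0])*4).round(0))
cv2.imwrite('pics/s3.png',cv2.resize(np.hstack(a),(800,343)))
E
python3 d.py .504 .1085 .045
```

```text
scene [246. 221.]
scene [257. 124.]
scene [238. 303.]
side [227. 230.]
side [221. 129.]
side [231. 314.]
t 5.7167 p [0.5043 0.1076 0.1093] yaw y 12.91 tilt [ 0.0017  0.     -1.    ] w 0.0269984099852446 F [ 0.5  0.4 -0.7]
delta tool [ 0.001  -0.0002  0.0643]
```

View pics/s3.png

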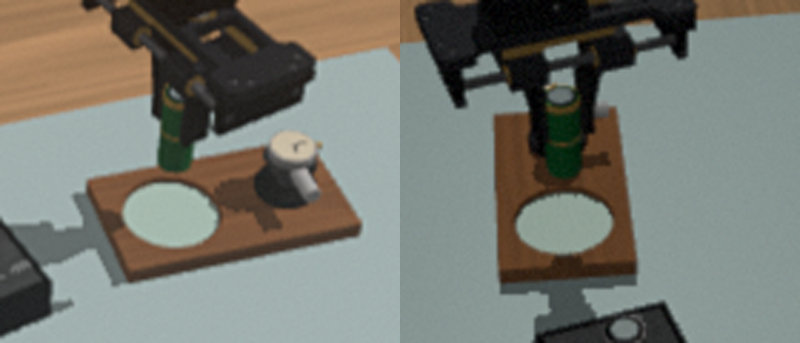

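The tube hangs over the recess, maybe slightly tilted and a few mm lower in the grip than planned. I'll check with a bigger crop.

```bash
python3 - <<'E'
from h import *
a=[]
for n,(x0,x1,y0,y1) in dict(scene=(290,350,130,190),side=(200,260,110,170)).items():
    c=cam(n);o=status.get_obs();p=o['position'];z=R.from_quat(o['tool_rot']).as_matrix()[:,2]
    im=cv2.resize(c['pixels'][y0:y1,x0:x1],(400,400),interpolation=2)
    for s in (.035,-.035):
      pts=[(proj(c,p+z*s+.014*np.array([np.cos(t),np.sin(t),0]))+.5-[x0,y0])*400/60 for t in np.linspace(0,6.28,40)]
      cv2.polylines(im,[np.int32(pts)],True,(0,0,255),1)
    a.append(im)
cv2.imwrite('pics/s4.png',np.hstack(a))
E
python3 d.py .504 .1085 .045
```

```text
t 5.8167 p [0.5045 0.1074 0.1095] yaw y 12.9 tilt [ 0.0023  0.     -1.    ] w 0.02686410305360053 F [ 0.1 -0.4 -0.3]
delta tool [ 0.0012 -0.0004  0.0645]
```

View pics/s4.png

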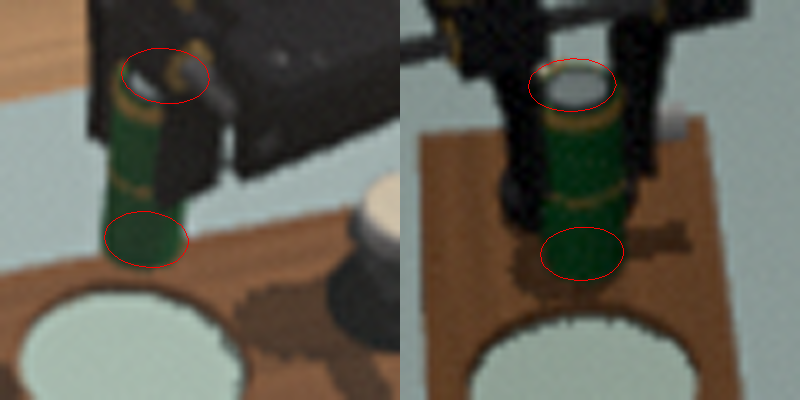

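Tilt is at most 2–3° and slip 1–3 mm. Lower until light contact, then feel for it.

arm_command(delta_rot=[[0,0,0],[0,0,0],[0,0,0],[0,0,0],[0,0,0],[0,0,0]], delta_pos=[[0.001,0,0.015],[0.001,0,0.03],[0.001,0,0.043],[0.001,0,0.052],[0.001,0,0.056],[0.001,0,0.056]], gripper=[1,1,1,1,1,1])

```text
time: 6.32
position: [0.5031, 0.1087, 0.0522]
tool_rot: [0.623, 0.782, -0.0, -0.0]
ft_force: [-0.1, 0.4, -0.8]
grip_width: 0.0266
grip_force: 40.0
```

arm_command(delta_rot=[[0,0,0],[0,0,0],[0,0,0],[0,0,0]], delta_pos=[[0,0,0.001],[0,0,0.002],[0,0,0.003],[0,0,0.003]], gripper=[1,1,1,1])

```text
time: 6.65
position: [0.5035, 0.109, 0.0499]
tool_rot: [0.623, 0.782, 0.0, 0.0]
ft_force: [-0.4, 0.5, -1.7]
grip_width: 0.0275
grip_force: 40.0
```

arm_command(delta_rot=[[0,0,0],[0,0,0],[0,0,0]], delta_pos=[[0,0,0.001],[0,0,0.002],[0,0,0.002]], gripper=[1,1,1])

```text
time: 6.9
position: [0.5032, 0.109, 0.0475]
tool_rot: [0.623, 0.782, -0.0, -0.0]
ft_force: [-0.3, 0.6, -1.7]
grip_width: 0.0273
grip_force: 40.0
```

arm_command(delta_rot=[[0,0,0],[0,0,0]], delta_pos=[[0,0,0.001],[0,0,0.001]], gripper=[1,1])

```text
time: 7.07
position: [0.5033, 0.109, 0.0465]
tool_rot: [0.623, 0.782, 0.0, 0.0]
ft_force: [-0.4, 0.2, -0.4]
grip_width: 0.0269
grip_force: 40.0
```

arm_command(delta_rot=[[0,0,0],[0,0,0]], delta_pos=[[0,0,0.001],[0,0,0.001]], gripper=[1,1])

```text
time: 7.23
position: [0.5033, 0.109, 0.0465]
tool_rot: [0.623, 0.783, 0.0, 0.0]
ft_force: [-2.2, -0.9, 7.5]
grip_width: 0.0272
grip_force: 40.0
```

arm_command(delta_rot=[[0,0,0],[0,0,0]], delta_pos=[[0,0,0.001],[0,0,0.001]], gripper=[1,1])

```text
time: 7.4
position: [0.5033, 0.109, 0.0464]
tool_rot: [0.623, 0.783, 0.0, 0.0]
ft_force: [-3.5, 0.2, 16.2]
grip_width: 0.0272
grip_force: 40.0
```

Contact (16 N). Back off to a light touch, relax the grip, then open gently.

arm_command(delta_rot=[[0,0,0],[0,0,0],[0,0,0]], delta_pos=[[0,0,-0.0014],[0,0,-0.0014],[0,0,-0.0014]], gripper=[1,1,1], grip_force=5)

```text
time: 7.65
position: [0.5035, 0.109, 0.0462]
tool_rot: [0.623, 0.782, 0.0, 0.0]
ft_force: [-1.6, -0.4, 5.2]
grip_width: 0.0278
grip_force: 5.0
```

arm_command(delta_rot=[[0,0,0],[0,0,0],[0,0,0],[0,0,0],[0,0,0],[0,0,0],[0,0,0],[0,0,0]], delta_pos=[[0,0,0],[0,0,0],[0,0,0],[0,0,0],[0,0,0],[0,0,0],[0,0,0],[0,0,0]], gripper=[0.36,0.34,0.3,0.24,0.15,0,-0.2,-0.4])

```text
time: 8.32
position: [0.5032, 0.109, 0.0458]
tool_rot: [0.623, 0.782, -0.0, -0.0]
ft_force: [-0.4, -0.2, 0.2]
grip_width: 0.0489
grip_force: 0.0
```

arm_command(delta_rot=[[0,0,0],[0,0,0],[0,0,0],[0,0,0]], delta_pos=[[0,0,0],[0,0,0],[0,0,0],[0,0,0]], gripper=[-0.7,-1,-1,-1])

```text
time: 8.65
position: [0.5033, 0.109, 0.046]
tool_rot: [0.623, 0.782, 0.0, 0.0]
ft_force: [0.3, -0.4, 0.3]
grip_width: 0.0758
grip_force: 0.0
```

```bash
python3 - <<'E'
from h import *
a=[]
for n,(x0,x1,y0,y1) in dict(scene=(270,370,130,230),side=(180,280,110,210)).items():
    c=cam(n);a.append(cv2.resize(c['pixels'][y0:y1,x0:x1],(400,400),interpolation=2))
cv2.imwrite('pics/s5.png',np.hstack(a))
E
python3 d.py .504 .1085 .045
```

```text
t 8.75 p [0.5033 0.109  0.046 ] yaw y 12.98 tilt [ 1.e-04  0.e+00 -1.e+00] w 0.08273474159673581 F [-0.2  1.   0.2]
delta tool [-0.0006  0.0006  0.001 ]
```

View pics/s5.png

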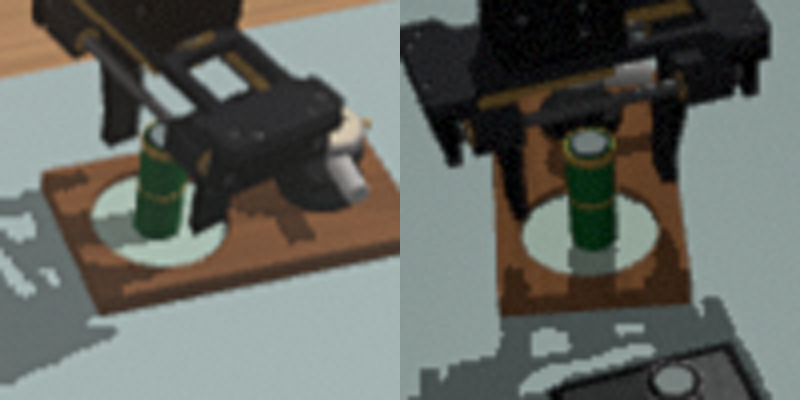

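Green tube stands upright in the recess, base near (160,230) in the scene crop and (595,240) in the side crop, and the fingers are clear of it. Retreat straight up and check.

arm_command(delta_rot=[[0,0,0],[0,0,0],[0,0,0],[0,0,0],[0,0,0],[0,0,0],[0,0,0],[0,0,0],[0,0,0],[0,0,0]], delta_pos=[[0,0,-0.01],[0,0,-0.03],[0,0,-0.055],[0,0,-0.08],[0,0,-0.11],[0,0,-0.14],[0,0,-0.16],[0,0,-0.17],[0,0,-0.17],[0,0,-0.17]], gripper=[-1,-1,-1,-1,-1,-1,-1,-1,-1,-1])

```text
time: 9.58
position: [0.5029, 0.109, 0.216]
tool_rot: [0.623, 0.782, 0.0, 0.0]
ft_force: [-0.7, 0.2, -0.2]
grip_width: 0.087
grip_force: 0.0
```

Run:
```python
from h import *
c=cam('scene');s=cam('side')
cv2.imwrite('pics/s6.png',np.hstack([cv2.resize(c['pixels'][120:280,120:400],(420,240),interpolation=2),cv2.resize(s['pixels'][90:330,180:330],(375,600),interpolation=2)[:240*2:2]]))
```

```text
(no output)
```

View pics/s6.png

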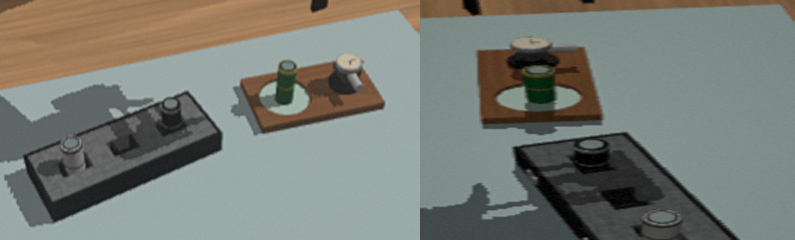

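Green stands at (287,82) in the recess. Silver (72,152) and black (171,110) are still seated in the case, and the arm is clear.

```bash
python3 -c "
from rig import robot;print(robot.hand_in())"
```

```text
the job is handed in; nothing more can be done
None
```

The green loupe is out of the case and standing upright in the felt recess, the black and silver loupes are still seated in the case, and I handed the job in at about 9.7 s with the arm clear.

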